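# Show the sample motor to the inspection camera

## Task

One motor in the blue feed lane has fallen over: stand it up again, shaft upward, on its own white disc and let go of it, so that the lane is in order for the sample check. Then take out the red-banded sample motor and show it to the inspection camera: hold it in the air on the lens's line of sight, its black terminal end facing squarely into the lens, 80 mm in front of it. Finish while still holding it there, motionless; the two other motors stay standing where they are, and the camera is not to be touched.

Things in the scene. Friction and masses are not known exactly. Their poses are not given: they have to be found in the camera images.
- lane: blue shallow feed tray fixed to the green bench, 390 x 124 mm with an inside floor 4 mm above the bench and rims 4 mm higher than that floor; origin under its centre at bench height, x along the row of four white discs, y across
- spot0 (a point): centre of white disc number 1 of four (60 mm in diameter, flat) on the tray floor, 90 mm apart in a row along the tray; each motor has one disc, the fallen motor lies over its own, which no other motor stands on
- spot1 (a point): centre of white disc number 2 of four (60 mm in diameter, flat) on the tray floor, 90 mm apart in a row along the tray; each motor has one disc, the fallen motor lies over its own, which no other motor stands on
- spot2 (a point): centre of white disc number 3 of four (60 mm in diameter, flat) on the tray floor, 90 mm apart in a row along the tray; each motor has one disc, the fallen motor lies over its own, which no other motor stands on
- spot3 (a point): centre of white disc number 4 of four (60 mm in diameter, flat) on the tray floor, 90 mm apart in a row along the tray; each motor has one disc, the fallen motor lies over its own, which no other motor stands on
- fallen_motor: Plain motor, 0.1-0.2 kg: steel can 36 mm diameter x 46 mm; flat black terminal end, other end with brass boss (10 mm dia, 4 high) and thin shaft (11 mm more). Origin at can centre, z along the axis to the shaft. At the start lies across the lane (within 18 deg) over its disc, centre 18 mm above the tray floor; it can roll. Standing, its centre is 23 mm above the floor.
- sample_motor: Red-banded motor, 0.1-0.2 kg: steel can 36 mm diameter x 46 mm; flat black terminal end, other end with brass boss (10 mm dia, 4 high) and thin shaft (11 mm more). Origin at can centre, z along the axis to the shaft. The 10 mm red band is round the can at the shaft end. Stands on one of the discs, terminal end down; which one varies.
- sample_motor_base (a point): centre of the sample motor's flat terminal end (23 mm below the origin along the motor's axis); same axes as the motor
- motor_a: Plain motor, 0.1-0.2 kg: steel can 36 mm diameter x 46 mm; flat black terminal end, other end with brass boss (10 mm dia, 4 high) and thin shaft (11 mm more). Origin at can centre, z along the axis to the shaft. Stands shaft up on one of the discs; leave it alone.
- motor_b: Plain motor, 0.1-0.2 kg: steel can 36 mm diameter x 46 mm; flat black terminal end, other end with brass boss (10 mm dia, 4 high) and thin shaft (11 mm more). Origin at can centre, z along the axis to the shaft. Stands shaft up on the disc farthest from the robot; leave it alone.
- camera: stand of the inspection camera, fixed to the bench: dark steel plate 100 x 90 x 12 mm and two aluminium cheeks up to 74 mm high that carry the camera head on a stiff hinge; origin at bench height, the plate's centre is 20 mm from it along +x
- lens (a point): camera head: black 46 mm cube with black lens barrel (38 mm dia, aluminium ring) and dark blue lens at its end. Origin: centre of the lens face, 107 to 115 mm above the bench; z is the line of sight out of the lens, leaning 15 to 35 deg from vertical, roughly back towards the robot (heading within 30 deg). Lean and heading vary.
Not all that is in view belongs to the job. Leave any orange look-alike of the fallen_motor alone.

How it is judged:
On the way, in this order (a step that is already met when the one before it is completed fails the run):
1. the fallen motor stands shaft up on its disc, let go of, while the sample motor is still in its place (angle between fallen_motor's own z axis and vertical below 0.12 rad and (horizontal distance between fallen_motor and spot0 below 0.015 m or horizontal distance between fallen_motor and spot1 below 0.015 m or horizontal distance between fallen_motor and spot2 below 0.015 m or horizontal distance between fallen_motor and spot3 below 0.015 m) and height (world z) of fallen_motor below 0.033 m and linear speed of fallen_motor below 0.02 m/s and contact force between the fingers and fallen_motor below 0.1 N and distance of sample_motor from where it was at the start of the episode below 0.03 m), for 0.3 s.
2. the sample motor is gripped and lifted out of the lane (height (world z) of sample_motor_base above 0.06 m and contact force between the fingers and sample_motor above 2 N), for 0.1 s.
At the end, for the whole second after the job is handed in: Sample gripped, at rest, touching only the fingers; terminal end facing lens, 65-95 mm away, within 15 mm sideways in lens x and y, axis within 0.2 rad. Fallen motor released, upright within 0.12 rad, within 15 mm of its disc centre; other two upright within 0.12 rad, moved under 20 mm (angle between each of fallen_motor, motor_a, motor_b's own z axis and vertical below 0.12 rad and (horizontal distance between fallen_motor and spot0 below 0.015 m or horizontal distance between fallen_motor and spot1 below 0.015 m or horizontal distance between fallen_motor and spot2 below 0.015 m or horizontal distance between fallen_motor and spot3 below 0.015 m) and height (world z) of fallen_motor below 0.033 m and linear speed of each of fallen_motor, sample_motor below 0.02 m/s and contact force between the fingers and fallen_motor below 0.1 N and z of sample_motor_base in the frame of lens between 0.065 and 0.095 m and x of sample_motor_base in the frame of lens between -0.015 and 0.015 m and y of sample_motor_base in the frame of lens between -0.015 and 0.015 m and z of sample_motor in the frame of lens above 0.085 m and angle between the z axis of sample_motor and the z axis of lens, either way round below 0.2 rad and height (world z) of sample_motor_base above 0.12 m and contact force between the fingers and sample_motor above 2 N and contact force between sample_motor and camera below 0.1 N and contact force between sample_motor and lane below 0.1 N and angular speed of sample_motor below 0.2 rad/s and distance of each of motor_a, motor_b from where it was at the start of the episode below 0.02 m); the arm keeps its last pose, push and grip.
It fails at once if one of the two other motors is knocked over or pushed away (angle between any of motor_a, motor_b's own z axis and vertical above 0.5 rad or distance of any of motor_a, motor_b from where it was at the start of the episode above 0.03 m).
It fails at once if the inspection camera is touched (contact force between anything else and camera above 1 N).
It also fails if it takes over 58 s, if anything falls off the work surface, if the arm or the gripper's body presses on something with over 40 N, if the wrist force passes 120 N, or if a joint passes its speed limit or range.

## Robot

A 6-joint arm with a two-finger parallel gripper is mounted at the origin on the work surface. World frame = base frame: x ahead of the robot, y to its left, z up, the work surface at z = 0. Lengths are in m, angles in rad, forces in N, time in s.
With the tool pointing down it reaches from about 0.25 to 0.775 m from the base axis. Payload 8.9 kg.
Tool frame: the origin (TCP) lies midway between the tips of the shut fingers; the grasp point (between the pads) lies 19 mm behind it; z points along the fingers, y is the line along which they close (so a half turn about z gives the same grasp; the last joint's range is limited). The gripper opens to 85 mm and grips with 20 to 120 N. Pads are 22 mm wide; open, the fingers measure 114 mm over their backs; the gripper's body (76 mm by 85 mm) begins 54 mm behind the grasp point. The pads swing forward as they close: fully open they stand 13 mm farther back than shut.
Start: joints at [-1.373, 0.291, -0.153, 1.127, 0, 1.431], TCP at [0.173, -0.496, 0.231] pointing down, gripper open.
Joint ranges: [-2.52, 2.52], [-0.91, 1.74], [-1.3, 1.37], [-1.96, 2.02], [-1.52, 1.47], [-3.14, 3.14]. Speed limits (rad/s): [2.22, 2.22, 2.79, 3.14, 3.14, 3.14].

## Interface

Orientations are given as a rotation vector (axis times angle).
In Python, from plant import arm gives the robot as it stands.
- The arm moves only by the tool send_rows, never from a script. Its argument "motion" is text: rows parted by semicolons, each of 6 numbers parted by spaces: the shift along the world's x, y, z normalised to -1 to 1, where 1 is 0.12 m, then the turn, a rotation vector about the world's x, y, z normalised to -1 to 1, where 1 is 45 degrees. In form: tx ty tz ax ay az; .... A call has 1 to 20 rows; each row is the pose to reach, as a shift and turn from the pose commanded when the call began; what a row does not reach only later rows make up. A row lasts 1/8 s, in which the tool goes at most 62.5 mm and 10.7 degrees, less where a joint would pass 70% of its speed; a pose out of reach is approached as far as the arm can. A call with a number of a shift or a turn outside -1 to 1 is refused whole. A call with a gripper value outside its range is refused whole. "hand" is the opening, from 0 (shut) to 1 (fully open), set as the call begins (left out, the last holds). The fingers move at their own pace and stop on an object; the grip force is fixed at half the most. Time passes only in rows, so rows that repeat a pose let the fingers close. It gives the time, the measured TCP pose, the force, the opening and the grip force at its end, in the units of the state.
- arm.read_state(): the state, without advancing time (a new reading comes with each control period).
- arm.snapshot(name): name is "scene" or "top" or "wrist"; returns a dict with "color" (480x640x3 uint8, red, green, blue), "mtx" (3x3 intrinsics, pixels), "pose" (4x4, takes a point from camera to world coordinates); the wrist camera has in their place "hand_eye" (4x4, takes a point from camera to tool coordinates, whose origin is the TCP and whose axes are the flange's). Camera axes: x right, y down, z forward; pixel columns grow to the right and rows downward; lengths in m; the calibration is good to about 2 mm. The wrist camera is an equidistant fisheye: a pixel r from the principal point sees the ray r / f radians off the axis. A picture is of the moment at which its call begins: read the wrist's pose just before it. There is no depth.
- arm.hand_in(): hands the job in; it is judged then, once.
Trained networks look in the newest picture that a camera, given by its name, has taken for a name from the list of things; names that differ only in an ending like _2 or _b are one class to them, and where a whole thing is asked for, a point or a joint stands for the part that bears it (a point fixed in the world has none). Each returns a list of dicts, best first, with "score" (0 to 1); they miss things now and then, are a little off and sometimes report something else, mostly with a low value. They report only what shows in the picture. A call takes as long as a camera call. They do not tell look-alikes from the thing itself.
- arm.trace(label, camera): "pixels" (480x640 bool, what is visible of it) and "bbox" ([left, top, right, bottom] in pixels, round what is visible of it).
The state is a dict: "clock": time; "q": joint angles; "qd": joint speeds; "joint_torque": joint torques, N m; "tcp_pos": TCP position; "orientation": TCP orientation; "force": force on the tool from outside, world axes, zero at the start; "wrist_torque": the same for the moment, N m; "width": opening from 0.0 (shut) to 1.0 (fully open); "grip_force": force on a finger pad.
Only numpy, scipy, OpenCV 4.12 (cv2) and the standard library are available. Lean on these libraries where they do the work, as an engineer would, in place of code of your own. Each camera call takes 0.05 s, during which the arm holds its last target. There are 200 camera calls.

## Working session

There is one attempt and no reset: what is moved stays moved. The work goes in short steps, Python scripts to look and compute and a tool call to move; the robot and the scene stay as the last step left them, time stands still between calls to the robot, and variables do not carry over. Pictures are saved under pics/ and viewed, at most 10 in all, crops included, and the job is handed in when it is done.

Besides the shell and the picture viewer there is one more tool, called in YAML: its name, and indented under it one key for each argument. send_rows: Moves the arm, as the interface text tells. Scaled input: -1 to 1 covers 0.12 m each way for a shift and 45 degrees each way for a turn. Its arguments: {"type":"object","properties":{"motion":{"type":"string"},"hand":{"type":"number"}},"required":["motion"]}

```bash
mkdir -p pics; ls
python3 - <<'E'
from plant import arm
import cv2,numpy as np
s=arm.read_state();print(s['clock'],s['tcp_pos'],s['orientation'],s['width'])
for n in ['scene','top']:
    d=arm.snapshot(n);cv2.imwrite(f'pics/{n}0.png',d['color'][:,:,::-1]);print(n,d['mtx'].tolist(),np.round(d['pose'],4).tolist())
    for l in ['fallen_motor','sample_motor','motor_a','lane','camera','lens']:
        for r in arm.trace(l,n): 
            ys,xs=np.nonzero(r['pixels']);print(l,round(r['score'],2),r['bbox'],xs.mean().round(1),ys.mean().round(1),len(xs))
E
```

```text
pics
0.0 [ 0.17338966 -0.4950636   0.23073156] [-3.09586359e+00 -5.26248997e-01  7.30855448e-05] 0.9991373846849104
scene [[453.2677602109488, 0.0, 324.49929019636676], [0.0, 453.2677602109488, 242.97002772436704], [0.0, 0.0, 1.0]] [[0.5074, 0.7353, -0.4493, 0.9375], [0.8617, -0.4372, 0.2575, -0.1887], [-0.0071, -0.5178, -0.8555, 0.7774], [0.0, 0.0, 0.0, 1.0]]
fallen_motor 0.92 [448.6, 230.3, 481.5, 255.3] 465.2 243.5 500
fallen_motor 0.91 [369.5, 234.8, 397.5, 264.6] 382.5 252.7 538
fallen_motor 0.88 [381.7, 150.0, 402.4, 159.1] 392.7 152.9 374
fallen_motor 0.87 [418.1, 188.1, 443.1, 222.8] 430.6 205.8 463
fallen_motor 0.62 [310.5, 280.7, 331.3, 313.8] 320.7 298.3 538
sample_motor 0.71 [346.8, 201.0, 366.8, 230.4] 358.3 215.6 453
sample_motor 0.68 [191.1, 307.4, 249.3, 375.7] 220.7 344.0 3228
sample_motor 0.2 [299.9, 165.9, 454.1, 337.9] 375.9 251.1 9035
motor_a 0.6 [400.4, 272.9, 420.6, 303.1] 409.0 289.5 495
lane 0.61 [297.8, 163.7, 452.0, 338.9] 375.8 251.4 8726
camera 0.89 [191.3, 306.8, 248.7, 377.3] 220.9 344.0 3234
lens 0.69 [198.2, 308.3, 231.4, 360.9] 213.6 335.2 1510
lens 
[... 312 characters left out ...]
82.9, 184.6, 203.2, 215.0] 194.6 197.7 446
fallen_motor 0.89 [186.4, 236.2, 206.7, 269.0] 194.1 249.3 439
fallen_motor 0.74 [326.9, 204.6, 351.8, 236.4] 337.7 218.8 395
fallen_motor 0.65 [169.5, 313.8, 199.7, 339.1] 185.3 325.6 443
fallen_motor 0.62 [255.3, 215.8, 284.3, 240.2] 266.7 227.5 411
sample_motor 0.86 [252.1, 263.7, 276.4, 281.4] 263.1 272.1 287
motor_a 0.72 [256.9, 175.7, 278.0, 194.7] 268.5 183.9 307
motor_a 0.62 [253.9, 309.5, 271.5, 326.8] 263.1 315.8 266
motor_a 0.42 [252.0, 263.0, 271.5, 281.5] 263.0 271.8 291
lane 0.95 [233.0, 156.3, 299.4, 349.8] 265.9 253.6 9709
camera 0.84 [401.6, 196.0, 457.9, 254.2] 429.0 226.8 2079
lens 0.57 [422.2, 202.5, 454.4, 234.3] 436.6 218.9 650
```

Run:
```python
import cv2,numpy as np
t=cv2.imread('pics/top0.png')[140:360,150:470];s=cv2.imread('pics/scene0.png')[140:390,170:500]
cv2.imwrite('pics/t1.png',cv2.resize(t,None,fx=2.5,fy=2.5,interpolation=2));cv2.imwrite('pics/s1.png',cv2.resize(s,None,fx=2.4,fy=2.4,interpolation=2))
```

```text
(no output)
```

View pics/t1.png

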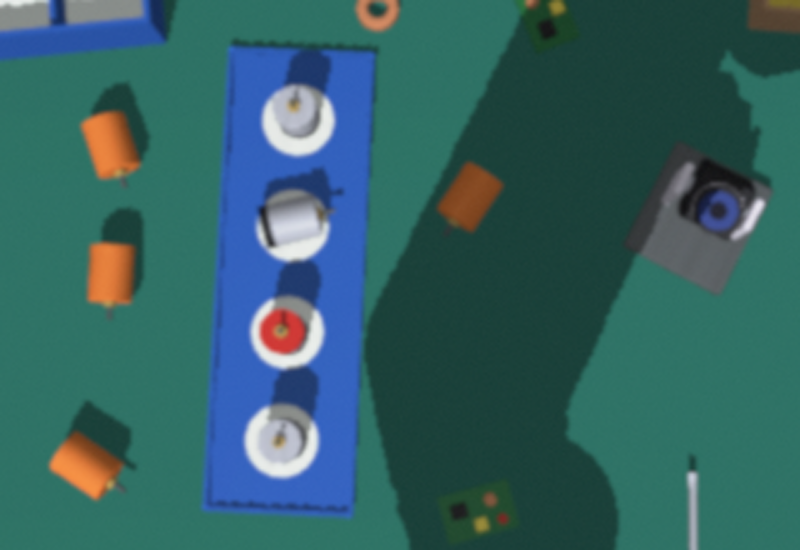

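View pics/s1.png

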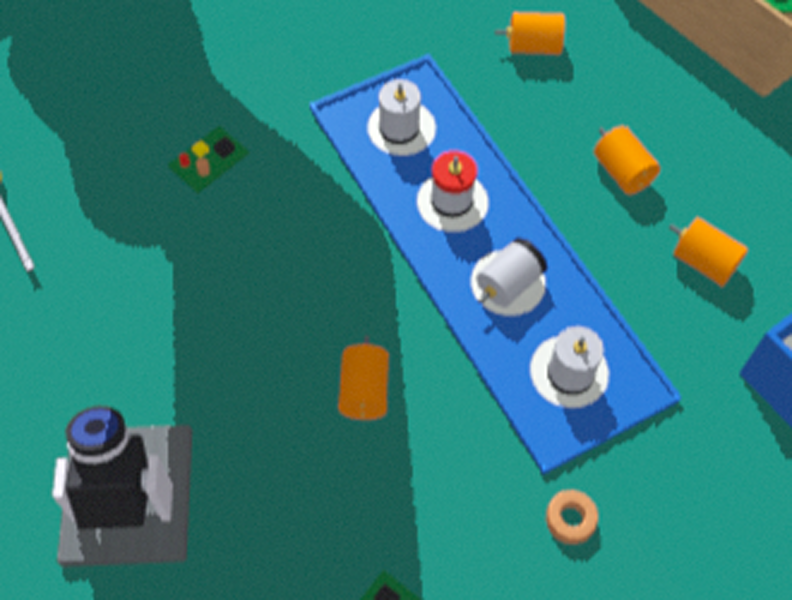

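```bash
cat > h.py <<'E'
import cv2,numpy as np
from scipy.optimize import minimize
from scipy.spatial.transform import Rotation as Ro
def proj(d,P):
    T=np.linalg.inv(d['pose']);p=P@T[:3,:3].T+T[:3,3];q=p@d['mtx'].T;return q[:,:2]/q[:,2:]
def onplane(d,uv,z):
    r=np.linalg.inv(d['mtx'])@np.array([uv[0],uv[1],1.]);r=d['pose'][:3,:3]@r;c=d['pose'][:3,3];return c+r*(z-c[2])/r[2]
def ray(d,uv):
    r=np.linalg.inv(d['mtx'])@np.array([uv[0],uv[1],1.]);r=d['pose'][:3,:3]@r;return d['pose'][:3,3],r/np.linalg.norm(r)
def tri(rs):
    A=sum(np.eye(3)-np.outer(r,r) for c,r in rs);b=sum((np.eye(3)-np.outer(r,r))@c for c,r in rs);return np.linalg.solve(A,b)
def motor_pts(c,ax):
    ax=ax/np.linalg.norm(ax);u=np.linalg.svd(ax[None])[2][1:]
    t=np.linspace(0,2*np.pi,40)[:,None];ci=np.cos(t)*u[0]+np.sin(t)*u[1]
    return [np.vstack([c-.023*ax+.018*ci,c+.023*ax+.018*ci]),np.vstack([c+.023*ax+.005*ci,c+.027*ax+.005*ci,c+.037*ax+.0015*ci])]
def sil(d,c,ax):
    m=np.zeros((960*2,1280*2),np.uint8)
    for P in motor_pts(c,ax): cv2.fillConvexPoly(m,cv2.convexHull(np.round(proj(d,P)*4+1.5).astype(np.int32)),255)
    return cv2.resize(m,(640,480),interpolation=cv2.INTER_AREA)/255.
def fit(obs,par,x0,step):
    def f(x):
        c,ax=par(x);e=0
        for d,m in obs: 
            s=sil(d,c,ax);e+=np.abs(s-m).sum()/m.sum()
        return e
    S=np.vstack([x0]+[np.array(x0)+np.eye(len(x0))[i]*step[i] for i in range(len(x0))])
    r=minimize(f,x0,method='Nelder-Mead',options=dict(initial_simplex=S,maxiter=150));return r.x,r.fun
E
python3 - <<'E'
from h import *
from plant import arm
D={n:arm.snapshot(n) for n in ['top','scene']}
t=D['top']
hsv=cv2.cvtColor(t['color'],cv2.COLOR_RGB2HSV)
print('guess fallen',onplane(t,(267,227.5),.022),'sample',onplane(t,(263,272),.05))
ms={}
for n in D:
    for l in ['fallen_motor','sample_motor','motor_a']: ms[n,l]=arm.trace(l,n)
def near(n,l,P):
    uv=proj(D[n],P[None])[0];best=None
    for k in ms:
        if k[0]!=n: continue
        for r in ms[k]:
            if r['pixels'].sum()>700: continue
            ys,xs=np.nonzero(r['pixels']);dd=np.hypot(xs.mean()-uv[0],ys.mean()-uv[1])
            if best is None or dd<best[0]: best=(dd,r['pixels'].astype(float),r['score'])
    print(n,'dist',round(best[0],1),best[2]);return best[1]
g=onplane(t,(267,227.5),.022)
for views in (['top','scene'],['top'],['scene']):
    obs=[(D[n],near(n,'',g)) for n in views]
    x,e=fit(obs,lambda x:(np.array([x[0],x[1],.022]),np.array([np.sin(x[2]),-np.cos(x[2]),0])),[g[0],g[1],.1],[.004,.004,.1]);print('fallen',x,e)
for uv in [(263,272),(263,316),(268.5,184)]:
    g=onplane(t,uv,.045)
    for views in (['top','scene'],['top'],['scene']):
        obs=[(D[n],near(n,'',g-[0,0,.018])) for n in views]
        x,e=fit(obs,lambda x:(np.array([x[0],x[1],.027]),np.array([0,0,1.])),g[:2],[.004,.004]);print(uv,x,e)
# lane
r=arm.trace('lane','top')[0]['pixels'].astype(np.uint8)
c=max(cv2.findContours(r,0,2)[0],key=cv2.contourArea)
b=cv2.boxPoints(cv2.minAreaRect(c));P=np.array([onplane(t,q,.008) for q in b]);print('lane',P.round(4).tolist(),P.mean(0))
# lens blue blobs
for n in D:
    h=cv2.cvtColor(D[n]['color'],cv2.COLOR_RGB2HSV);m=((h[...,0]>108)&(h[...,0]<130)&(h[...,1]>90)&(h[...,2]>40)).astype(np.uint8)
    x0,y0,x1,y1=(400,190,460,260) if n=='top' else (185,300,250,380)
    k=np.zeros_like(m);k[y0:y1,x0:x1]=m[y0:y1,x0:x1]
    c=max(cv2.findContours(k,0,1)[0],key=cv2.contourArea);print(n,'lens',cv2.contourArea(c),cv2.fitEllipse(c),cv2.boundingRect(c))
E
```

```text
guess fallen [0.61740613 0.12089146 0.022     ] sample [0.52382764 0.12522112 0.05      ]
top dist 0.1 0.71
scene dist 0.9 0.6
fallen [0.61711448 0.12266474 0.21859473] 0.1947513992899017
top dist 0.1 0.71
fallen [0.61697322 0.12185849 0.26802336] 0.1247480066195276
scene dist 0.9 0.6
fallen [0.6169567  0.12353569 0.23602091] 0.05794443872119776
top dist 0.3 0.75
scene dist 1.0 0.86
(263, 272) [0.52416619 0.12658167] 0.1381594206703996
top dist 0.3 0.75
(263, 272) [0.52399591 0.12619326] 0.06496605114537725
scene dist 1.0 0.86
(263, 272) [0.52358279 0.12773623] 0.049645030425963486
top dist 1.5 0.84
scene dist 1.9 0.56
(263, 316) [0.43542918 0.12774515] 0.1622627081102237
top dist 1.5 0.84
(263, 316) [0.43521746 0.12726031] 0.05038744019944748
scene dist 1.9 0.56
(263, 316) [0.43584569 0.12923874] 0.08695035460992907
top dist 1.5 0.89
scene dist 2.5 0.96
(268.5, 184) [0.70779479 0.11786198] 0.2587835134053621
top dist 1.5 0.89
(268.5, 184) [0.7069813  0.11733718] 0.09999999999999999
scene dist 2.5 0.96
(268.5, 184) [0.70841416 0.11835581] 0.13410912190963342
lane [[0.3774, 0.1949, 0.008], [0.7713, 0.1829, 0.008], [0.765, 0.0521, 0.008], [0.3719, 0.0682, 0.008]] [0.5714041  0.12452262 0.008     ]
top lens 194.5 ((436.802490234375, 223.85435485839844), (15.528218269348145, 16.167984008789062), 82.17169952392578) (429, 216, 17, 17)
scene lens 223.5 ((209.17970275878906, 317.5477600097656), (14.523348808288574, 19.73209571838379), 69.94498443603516) (200, 310, 20, 16)
```

```bash
cat >> h.py <<'E'
def Rt(a,A,end=False,flip=1):
    # a: horizontal motor axis; A tilt
    a=np.array(a)/np.linalg.norm(a);up=np.array([0,0,1.])
    z=-np.cos(A)*up-np.sin(A)*a if not end else np.cos(A)*a-np.sin(A)*up
    y=flip*np.cross(a,up)*-1; x=np.cross(y,z);return np.column_stack([x,y,z])
def need(s,p,R):
    R0=Ro.from_rotvec(s['orientation']).as_matrix()
    return np.round((np.array(p)-s['tcp_pos'])/.12,3),np.round(Ro.from_matrix(R@R0.T).as_rotvec()/(np.pi/4),3)
A=np.radians(25)
am=np.array([np.sin(.23),-np.cos(.23),0])
E
python3 - <<'E'
from h import *
from plant import arm
D={n:arm.snapshot(n) for n in ['top','scene']}
rs=[ray(D['top'],(436.8,223.8)),ray(D['scene'],(209.2,317.5))];print('lens',tri(rs))
s=arm.read_state()
for fl in (1,-1):
    R=Rt(am,A,flip=fl);print(R.round(3).tolist())
    P=np.array([.617,.1227,.022])+.007*am;tcp=P+.011*R[:,2];print(tcp,tcp-.06*R[:,2],need(s,tcp-.06*R[:,2],R))
w=arm.snapshot('wrist');print(w['hand_eye'].round(4).tolist(),w['mtx'].tolist());cv2.imwrite('pics/w0.png',w['color'][:,:,::-1])
# disc circle
h=cv2.cvtColor(D['top']['color'],cv2.COLOR_RGB2HSV)
for X in (.436,.5262,.6164,.706):
    c=np.array([X,.1245-(X-.5714)*.036,.004]);th=np.linspace(0,2*np.pi,72,endpoint=False)
    pts=[]
    for a in th:
        rr=np.arange(.022,.038,.0005);Q=c+np.outer(rr,[np.cos(a),np.sin(a),0]);uv=proj(D['top'],Q)
        v=cv2.remap(h[...,1].astype(np.float32),uv[:,0].astype(np.float32)[None],uv[:,1].astype(np.float32)[None],1)[0]
        k=np.argmax(np.diff(v))
        if np.diff(v)[k]>4 and v[0]<110: pts.append(Q[k,:2])
    pts=np.array(pts);M=np.c_[2*pts,np.ones(len(pts))];sol=np.linalg.lstsq(M,(pts**2).sum(1),rcond=None)[0]
    print(X,len(pts),sol[:2],np.sqrt(sol[2]+sol[0]**2+sol[1]**2))
E
```

```text
lens [ 0.61331372 -0.21287859  0.11232745]
[[-0.207, 0.974, -0.096], [0.882, 0.228, 0.411], [0.423, -0.0, -0.906]]
[0.61753602 0.12041072 0.01203061] [0.62331687 0.09572136 0.06640908] (array([ 3.748,  4.927, -1.374]), array([ 0.533, -0.292,  1.832]))
[[0.207, -0.974, -0.096], [-0.882, -0.228, 0.411], [-0.423, 0.0, -0.906]]
[0.61753602 0.12041072 0.01203061] [0.62331687 0.09572136 0.06640908] (array([ 3.748,  4.927, -1.374]), array([ 0.301,  0.548, -2.098]))
[[0.0005, -0.9471, -0.3208, 0.0822], [1.0, 0.0003, 0.0006, 0.0], [-0.0005, -0.3208, 0.9471, -0.1424], [0.0, 0.0, 0.0, 1.0]] [[371.64829954431775, 0.0, 315.60627615461203], [0.0, 371.64829954431775, 242.20703371228623], [0.0, 0.0, 1.0]]
0.436 72 [0.43509954 0.13099548] 0.03075643713549315
0.5262 58 [0.52490432 0.12717906] 0.03095950043095488
0.6164 72 [0.61486491 0.12302344] 0.030714932371329072
0.706 72 [0.70499941 0.11966028] 0.03098659693828597
```

send_rows:
  motion: "0.35 0.35 0.05 0 0 0;0.7 0.7 0.1 0 0 0;1 1 0.1 0 0 0;1 1 0.1 0 0 0"

```text
clock: 1.8
tcp_pos: [0.2954, -0.3733, 0.2436]
orientation: [-3.096, -0.533, -0.001]
force: [-0.4, -0.6, 0.7]
width: 1.002
grip_force: 0.0
```

send_rows:
  motion: "0.35 0.35 0.05 0 0 0;0.7 0.7 0.1 0 0 0;1 1 0.1 0 0 0;1 1 0.1 0 0 0;1 1 0.1 0 0 0"

```text
clock: 2.42
tcp_pos: [0.4132, -0.2561, 0.2552]
orientation: [3.097, 0.527, -0.001]
force: [-0.4, 0.7, -0.0]
width: 1.003
grip_force: 0.0
```

Run:
```python
from h import *
from plant import arm
s=arm.read_state();w=arm.snapshot('wrist');print(s['clock'],s['tcp_pos'],s['orientation'],s['q'])
np.savez('w1.npz',c=w['color'],p=s['tcp_pos'],o=s['orientation'])
for l in ['lens','camera']:
    for r in arm.trace(l,'wrist'): print(l,r['score'],r['bbox'])
cv2.imwrite('pics/w1.png',w['color'][:,:,::-1])
```

```text
2.425 [ 0.41317692 -0.25609963  0.25518999] [ 3.09694182e+00  5.26665626e-01 -7.14834409e-04] [-7.05091014e-01  2.03960440e-01 -2.05366998e-01  1.16161732e+00
 -4.69336923e-04  2.09960492e+00]
lens 0.79 [340.8, 0.0, 383.1, 15.4]
camera 0.85 [282.4, 2.3, 408.4, 67.1]
```

View pics/w1.png

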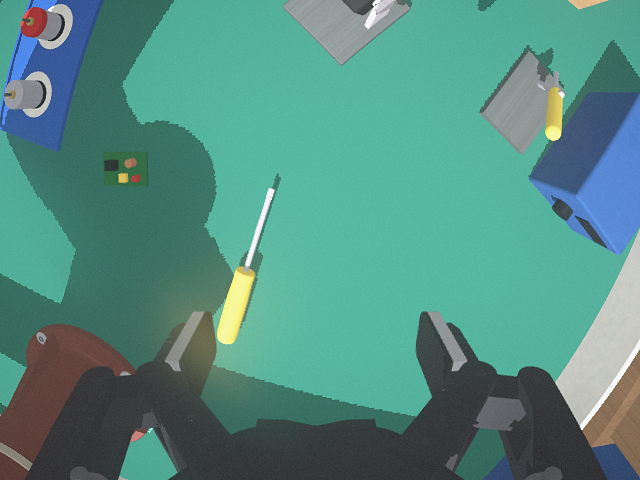

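send_rows:
  motion: "0.4 0 0 0 0 0;0.6 0 0 0 0 0;0.6 0 0 0 0 0;0.6 0 0 0 0 0"

```text
clock: 3.08
tcp_pos: [0.4844, -0.256, 0.2551]
orientation: [-3.097, -0.525, 0.001]
force: [-0.2, 0.8, 0.0]
width: 1.005
grip_force: 0.0
```

Run:
```python
from h import *
from plant import arm
s=arm.read_state();w=arm.snapshot('wrist');print(s['clock'],s['tcp_pos'],s['orientation'])
np.savez('w2.npz',c=w['color'],p=s['tcp_pos'],o=s['orientation'])
for l in ['lens','camera']:
    for r in arm.trace(l,'wrist'): print(l,r['score'],r['bbox'])
```

```text
3.075 [ 0.48443238 -0.25597791  0.25513061] [-3.09700341e+00 -5.24829959e-01  1.24501554e-03]
lens 0.91 [294.6, 12.6, 370.8, 87.4]
lens 0.68 [1.1, 0.0, 104.9, 202.3]
camera 0.61 [257.5, 9.4, 387.3, 126.0]
```

send_rows:
  motion: "0.35 0.3 0 0 0 0;0.7 0.6 0 0 0 0;0.7 0.6 0 0 0 0;0.7 0.6 0 0 0 0"

```text
clock: 3.72
tcp_pos: [0.569, -0.1836, 0.2553]
orientation: [3.097, 0.527, -0.001]
force: [-0.2, 0.4, -0.5]
width: 0.998
grip_force: 0.0
```

Run:
```python
from h import *
from plant import arm
s=arm.read_state();w=arm.snapshot('wrist');print(s['clock'],s['tcp_pos'],s['orientation'])
np.savez('w3.npz',c=w['color'],p=s['tcp_pos'],o=s['orientation'])
for l in ['lens','camera']:
    for r in arm.trace(l,'wrist'): print(l,r['score'],r['bbox'])
a=np.load('w2.npz')['c'];b=w['color']
im=np.hstack([a[0:300,220:520],b[60:360,220:520]])[:,:,::-1]
cv2.imwrite('pics/w23.png',cv2.resize(im,None,fx=1.33,fy=1.33,interpolation=2))
```

```text
3.725 [ 0.56896868 -0.18361834  0.25532224] [ 3.09699008e+00  5.26911328e-01 -7.18053171e-04]
lens 0.76 [343.3, 124.1, 410.6, 211.3]
```

View pics/w23.png

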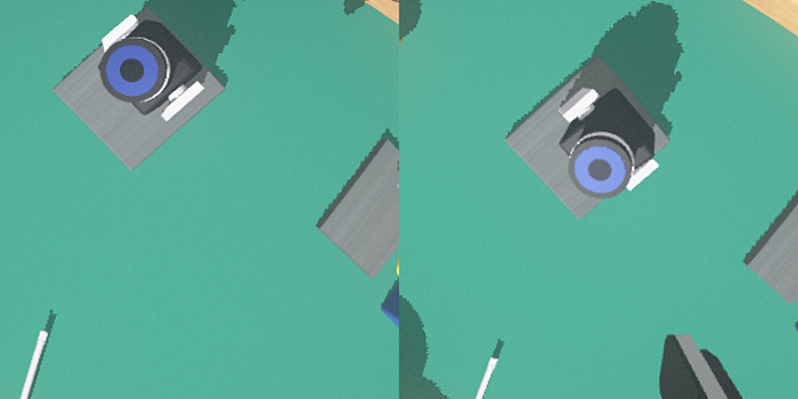

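```bash
cat > lens.py <<'E'
from h import *
from plant import arm
from scipy.optimize import least_squares
w=arm.snapshot('wrist');he,K=w['hand_eye'],w['mtx']
def wrays(f,uv):
    T=np.eye(4);T[:3,:3]=Ro.from_rotvec(f['o']).as_matrix();T[:3,3]=f['p'];C=T@he
    d=(uv-[K[0,2],K[1,2]])/K[0,0];th=np.linalg.norm(d,axis=1,keepdims=True);r=np.hstack([np.sin(th)*d/th,np.cos(th)])
    return C[:3,3],r@C[:3,:3].T
def blob(img,box):
    h=cv2.cvtColor(img,cv2.COLOR_RGB2HSV);m=((h[...,0]>105)&(h[...,0]<132)&(h[...,1]>80)&(h[...,2]>60)).astype(np.uint8)
    x0,y0,x1,y1=box;k=np.zeros_like(m);k[y0:y1,x0:x1]=m[y0:y1,x0:x1]
    c=max(cv2.findContours(k,0,1)[0],key=cv2.contourArea);c=cv2.convexHull(c)
    e=cv2.fitEllipse(c);print(box,e)
    cc,(a,b),an=e;a+=1;b+=1;t=np.linspace(0,2*np.pi,40,endpoint=False);an=np.radians(an)
    return np.c_[cc[0]+a/2*np.cos(t)*np.cos(an)-b/2*np.sin(t)*np.sin(an),cc[1]+a/2*np.cos(t)*np.sin(an)+b/2*np.sin(t)*np.cos(an)]
V=[]
f=np.load('w2.npz');V.append(wrays(f,blob(f['c'],(285,0,380,100))))
f=np.load('w3.npz');V.append(wrays(f,blob(f['c'],(330,120,420,220))))
for n,b in (('top',(400,190,460,260)),('scene',(185,300,250,380))):
    d=arm.snapshot(n)
    if n=='top' : continue
    uv=blob(d['color'],b);V.append((d['pose'][:3,3],np.array([ray(d,q)[1] for q in uv])))
def res(x,V):
    c=x[:3];n=np.array([np.sin(x[3])*np.cos(x[4]),np.sin(x[3])*np.sin(x[4]),np.cos(x[3])]);o=[]
    for p,r in V:
        Q=p+r*(((c-p)@n)/(r@n))[:,None];o.append(np.linalg.norm(Q-c,axis=1)-x[5])
    return np.concatenate(o)
for VV in (V,V[:2],V[1:]):
    best=min((least_squares(res,[.613,-.213,.112,le,np.pi+.3*k,.013],args=(VV,)) for le in (.25,.6) for k in (-1,0,1)),key=lambda r:r.cost)
    x=best.x;print(x[:3].round(4),'lean',np.degrees(x[3]).round(1),'head',np.degrees(x[4]).round(1),'r',x[5].round(4),'rms',np.sqrt(np.mean(best.fun**2)))
E
python3 lens.py
python3 - <<'E'
from h import *
f=np.load('w3.npz')
# plate corners clicked in w3: crop->(x/1.33+220-300, y/1.33+60)
import re
exec(open('lens.py').read().split('def blob')[0])
uv=np.array([[598,57],[507,137],[580,217],[668,140]],float);uv[:,0]=(uv[:,0]-399)/1.33+220;uv[:,1]=uv[:,1]/1.33+60
c,r=wrays(f,uv);Q=c+r*((.012-c[2])/r[:,2])[:,None];print(Q.round(4));
for i in range(4):
    d=Q[(i+1)%4]-Q[i];print(np.linalg.norm(d).round(4),np.degrees(np.arctan2(d[1],d[0])).round(1))
E
```

```text
(285, 0, 380, 100) ((318.9985046386719, 52.4301643371582), (38.61690902709961, 39.33561706542969), 107.105712890625)
(330, 120, 420, 220) ((370.68731689453125, 186.93817138671875), (34.90906524658203, 38.35751724243164), 108.79944610595703)
(185, 300, 250, 380) ((209.0746307373047, 317.5876770019531), (15.232878684997559, 20.2564697265625), 71.23764038085938)
[ 0.6129 -0.2135  0.1122] lean 12.1 head 138.1 r 0.0154 rms 0.0006266264643970161
[ 0.6126 -0.2138  0.114 ] lean 19.4 head 152.4 r 0.0154 rms 4.8236039591518164e-05
[ 0.6129 -0.2134  0.1121] lean 11.8 head 136.3 r 0.0154 rms 0.000746430913561398
[[ 0.6834 -0.2022  0.012 ]
 [ 0.6002 -0.1571  0.012 ]
 [ 0.5583 -0.2341  0.012 ]
 [ 0.6426 -0.2786  0.012 ]]
0.0947 151.5
0.0876 -118.5
0.0953 -27.8
0.0865 61.9
```

Run:
```python
from h import *
from plant import arm
s=arm.read_state()
R=Rt(am,A);P=np.array([.617,.1227,.022])+.007*am;tcp=P+.011*R[:,2];print(tcp,need(s,tcp-.06*R[:,2],R))
```

```text
[0.61753602 0.12041072 0.01203061] (array([ 0.452,  2.332, -1.576]), array([ 0.533, -0.292,  1.833]))
```

send_rows:
  motion: "0.1 0.2 0 0.06 -0.03 0.2;0.1 0.4 0 0.12 -0.06 0.4;0.2 0.6 0 0.18 -0.09 0.6;0.2 0.8 0 0.24 -0.12 0.8;0.25 1 0 0.27 -0.15 0.92;0.25 1 0 0.27 -0.15 0.92"
  hand: 0.8

```text
clock: 4.82
tcp_pos: [0.5994, -0.063, 0.2552]
orientation: [-2.541, -1.495, -0.219]
force: [-0.1, -0.9, -0.1]
width: 0.8
grip_force: 0.0
```

send_rows:
  motion: "0.05 0.2 0 0.06 -0.03 0.2;0.1 0.4 0 0.12 -0.06 0.4;0.15 0.6 0 0.18 -0.09 0.6;0.2 0.8 0 0.24 -0.12 0.8;0.2 1 -0.2 0.27 -0.15 0.91;0.2 1 -0.4 0.27 -0.15 0.91;0.2 1 -0.4 0.27 -0.15 0.91;0.2 1 -0.4 0.27 -0.15 0.91"

```text
clock: 5.82
tcp_pos: [0.6239, 0.0558, 0.2083]
orientation: [-1.724, -2.169, -0.392]
force: [-0.0, 0.7, -0.4]
width: 0.8
grip_force: 0.0
```

Run:
```python
from h import *
from plant import arm
s=arm.read_state();w=arm.snapshot('wrist')
R=Rt(am,A);P=np.array([.617,.1227,.022])+.007*am;tcp=P+.011*R[:,2];print(tcp,need(s,tcp-.05*R[:,2],R),need(s,tcp,R))
print(s['q'],s['clock'])
cv2.imwrite('pics/w4.png',w['color'][:,:,::-1])
```

```text
[0.61753602 0.12041072 0.01203061] (array([-0.012,  0.367, -1.258]), array([-0.009,  0.002,  0.004])) (array([-0.053,  0.539, -1.636]), array([-0.009,  0.002,  0.004]))
[-0.23213984  0.62936547  0.23725475  1.3828886   0.39574645  1.06974346] 5.825
```

View pics/w4.png

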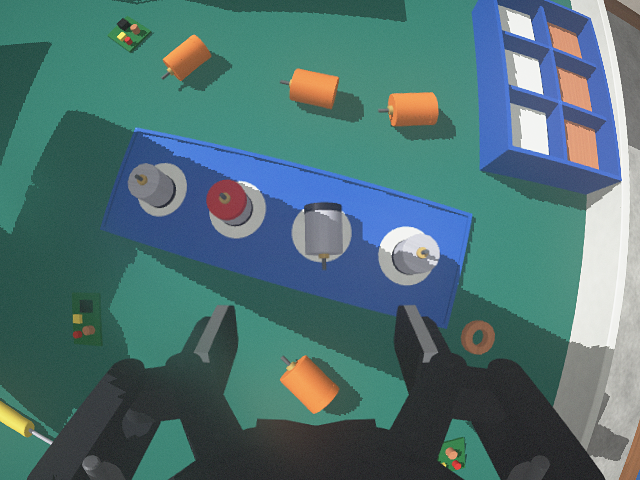

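send_rows:
  motion: "-0.01 0.18 -0.45 0 0 0;-0.01 0.36 -0.9 0 0 0;-0.01 0.37 -1 0 0 0;-0.01 0.37 -1 0 0 0"

```text
clock: 6.38
tcp_pos: [0.6228, 0.1003, 0.0883]
orientation: [-1.722, -2.17, -0.392]
force: [-0.0, -0.9, 0.8]
width: 0.799
grip_force: 0.0
```

send_rows:
  motion: "-0.01 0.03 -0.25 0 0 0;-0.025 0.1 -0.4 0 0 0;-0.035 0.14 -0.52 0 0 0;-0.04 0.17 -0.62 0 0 0;-0.04 0.17 -0.635 0 0 0;-0.04 0.17 -0.635 0 0 0;-0.04 0.17 -0.635 0 0 0"

```text
clock: 7.25
tcp_pos: [0.618, 0.1211, 0.0117]
orientation: [-1.722, -2.17, -0.392]
force: [0.2, 0.3, 0.2]
width: 0.802
grip_force: 0.0
```

Run:
```python
from h import *
from plant import arm
s=arm.read_state()
R=Rt(am,A);P=np.array([.617,.1227,.022])+.007*am;tcp=P+.011*R[:,2];print(s['tcp_pos'],s['force'],tcp,need(s,tcp,R))
```

```text
[0.61798774 0.12105541 0.01168032] [0.22208979 0.31737601 0.19569762] [0.61753602 0.12041072 0.01203061] (array([-0.004, -0.005,  0.003]), array([-0.01 ,  0.003,  0.002]))
```

Close, then lift.

send_rows:
  motion: "0 0 0 0 0 0;0 0 0 0 0 0;0 0 0 0 0 0;0 0 0 0 0 0;0 0 0 0 0 0;0 0 0 0 0 0"
  hand: 0

```text
clock: 8.0
tcp_pos: [0.6176, 0.1212, 0.0115]
orientation: [-1.722, -2.169, -0.392]
force: [-2.2, -2.0, 6.2]
width: 0.4
grip_force: 59.4
```

send_rows:
  motion: "0 0 0.1 0 0 0;0 0 0.3 0 0 0;0 0 0.5 0 0 0;0 0 0.5 0 0 0"

```text
clock: 8.5
tcp_pos: [0.6189, 0.1212, 0.0729]
orientation: [-1.722, -2.172, -0.394]
force: [0.7, -0.3, -1.6]
width: 0.399
grip_force: 59.9
```

```bash
cat >> h.py <<'E'
disc=np.array([.6152,.123,0])
R1=Rt(am,A,end=True)
E
python3 - <<'E'
from h import *
from plant import arm
s=arm.read_state()
P=disc+[0,0,.034];tcp=P+.011*R1[:,2];print(s['tcp_pos'],s['q'],tcp,need(s,tcp+[0,0,.05],R1))
print(Ro.from_matrix(R1@Ro.from_rotvec(s['orientation']).as_matrix().T).magnitude()*57.3)
R0=Ro.from_rotvec(s['orientation']).as_matrix();v=Ro.from_matrix(R1@R0.T).as_rotvec()
for k in np.linspace(0,1,11): # pivot about P height +45mm
    Rk=Ro.from_rotvec(v*k).as_matrix()@R0
    Pk=(1-k)*(s['tcp_pos']-.011*R0[:,2])+k*(P+[0,0,.04]);print(need(s,Pk+.011*Rk[:,2],Rk))
E
```

```text
[0.61888174 0.12118545 0.07294672] [-0.13466868  0.70488955  0.00488773  1.03182458  0.41380969  1.17218794] [0.6174728  0.11329314 0.0293512 ] (array([-0.012, -0.066,  0.053]), array([-1.956, -0.45 , -0.005]))
90.34913079083053
(array([0., 0., 0.]), array([0., 0., 0.]))
(array([-0.001, -0.008, -0.013]), array([-0.196, -0.045, -0.   ]))
(array([-0.002, -0.016, -0.023]), array([-0.391, -0.09 , -0.001]))
(array([-0.002, -0.025, -0.031]), array([-0.587, -0.135, -0.001]))
(array([-0.003, -0.034, -0.037]), array([-0.783, -0.18 , -0.002]))
(array([-0.004, -0.042, -0.04 ]), array([-0.978, -0.225, -0.002]))
(array([-0.005, -0.049, -0.042]), array([-1.174, -0.27 , -0.003]))
(array([-0.006, -0.056, -0.041]), array([-1.37 , -0.315, -0.003]))
(array([-0.007, -0.061, -0.039]), array([-1.565, -0.36 , -0.004]))
(array([-0.009, -0.064, -0.035]), array([-1.761, -0.405, -0.004]))
(array([-0.012, -0.066, -0.03 ]), array([-1.956, -0.45 , -0.005]))
```

send_rows:
  motion: "0 -0.01 0.2 -0.196 -0.045 0;0 -0.02 0.2 -0.391 -0.09 0;0 -0.025 0.2 -0.587 -0.135 0;0 -0.035 0.2 -0.783 -0.18 0;0 -0.04 0.2 -0.978 -0.225 0;0 -0.04 0.2 -0.978 -0.225 0"

```text
clock: 9.25
tcp_pos: [0.6158, 0.1188, 0.0932]
orientation: [1.77, 2.242, -0.311]
force: [-0.7, 0.3, -1.6]
width: 0.4
grip_force: 60.0
```

send_rows:
  motion: "0 -0.01 0 -0.196 -0.045 0;0 -0.015 0 -0.391 -0.09 0;0 -0.02 0 -0.587 -0.135 0;-0.005 -0.025 0 -0.783 -0.18 0;-0.005 -0.025 0 -0.978 -0.225 0;-0.005 -0.025 0 -0.978 -0.225 0;-0.005 -0.025 0 -0.978 -0.225 0"

```text
clock: 10.12
tcp_pos: [0.6173, 0.1128, 0.0951]
orientation: [1.319, 1.66, -0.837]
force: [0.1, -0.3, -1.0]
width: 0.397
grip_force: 60.2
```

Run:
```python
from h import *
from plant import arm
s=arm.read_state()
P=disc+[0,0,.034];tcp=P+.011*R1[:,2];print(s['clock'],s['tcp_pos'],s['q'],tcp,need(s,tcp,R1))
D={n:arm.snapshot(n) for n in ['top','scene']}
R=Ro.from_rotvec(s['orientation']).as_matrix()
a0=R@(R1.T@np.array([0,0,1.]));c=s['tcp_pos']-.011*R[:,2]-.007*a0;print('pred motor',c,a0)
for n in D:
    uv=proj(D[n],c[None])[0];print(n,uv)
    for r in arm.trace('fallen_motor',n):
        ys,xs=np.nonzero(r['pixels']);
        if np.hypot(xs.mean()-uv[0],ys.mean()-uv[1])<25: print(r['score'],r['bbox'],len(xs))
im=[cv2.resize(D[n]['color'][y-60:y+60,x-60:x+60,::-1],(400,400),interpolation=2) for n in D for x,y in [proj(D[n],c[None])[0].astype(int)]]
cv2.imwrite('pics/h5.png',np.hstack(im))
```

```text
10.125 [0.61729361 0.11277254 0.0950733 ] [ 0.51780784  1.00035365  0.19183185  1.3086132  -1.0463639   2.18087452] [0.6174728  0.11329314 0.0293512 ] (array([ 0.001,  0.004, -0.548]), array([-0.007, -0.004,  0.004]))
pred motor [0.61504381 0.1224985  0.0927796 ] [ 0.00333495 -0.00514435  0.99998121]
top [262.4823659  224.29908129]
0.83 [253.2, 213.1, 270.5, 233.0] 302
scene [385.67240607 232.52201967]
0.59 [375.7, 215.3, 399.7, 246.9] 477
```

View pics/h5.png

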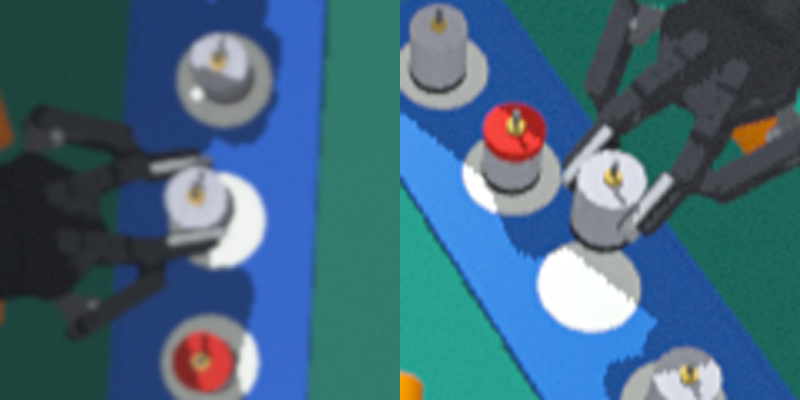

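send_rows:
  motion: "0 0 -0.2 0 0 0;0 0 -0.38 0 0 0;0 0 -0.47 0 0 0;0 0.004 -0.52 0 0 0;0 0.004 -0.535 0 0 0;0 0.004 -0.535 0 0 0;0 0.004 -0.535 0 0 0"

```text
clock: 11.2
tcp_pos: [0.6172, 0.1141, 0.0314]
orientation: [1.314, 1.658, -0.837]
force: [-0.2, 0.2, -1.5]
width: 0.396
grip_force: 60.2
```

send_rows:
  motion: "0 0 -0.008 0 0 0;0 0 -0.014 0 0 0;0 0 -0.014 0 0 0"

```text
clock: 11.58
tcp_pos: [0.6169, 0.1139, 0.0292]
orientation: [1.314, 1.658, -0.838]
force: [-0.0, -0.5, -2.3]
width: 0.4
grip_force: 60.2
```

send_rows:
  motion: "0 0 -0.008 0 0 0;0 0 -0.012 0 0 0;0 0 -0.012 0 0 0"

```text
clock: 11.95
tcp_pos: [0.617, 0.1139, 0.0289]
orientation: [1.312, 1.658, -0.839]
force: [-4.0, 0.4, 6.9]
width: 0.405
grip_force: 60.7
```

send_rows:
  motion: "0 0 0 0 0 0;0 0 0 0 0 0;0 0 0 0 0 0;0 0 0 0 0 0"
  hand: 0.65

```text
clock: 12.45
tcp_pos: [0.6169, 0.114, 0.0277]
orientation: [1.314, 1.658, -0.838]
force: [-0.1, 0.7, -0.4]
width: 0.647
grip_force: 0.0
```

Run:
```python
from h import *
from plant import arm
s=arm.read_state();R=Ro.from_rotvec(s['orientation']).as_matrix()
print(s['clock'],s['width'],s['force'],'retreat dir',-R[:,2])
D={n:arm.snapshot(n) for n in ['top','scene']}
c=disc+[0,0,.027]
for n in D:
    uv=proj(D[n],c[None])[0];print(n,uv)
    for r in arm.trace('fallen_motor',n):
        ys,xs=np.nonzero(r['pixels']);
        if np.hypot(xs.mean()-uv[0],ys.mean()-uv[1])<25: print(r['score'],r['bbox'],len(xs));m=r['pixels'].astype(float)
    print(fit([(D[n],m)],lambda x:(np.array([x[0],x[1],.027]),np.array([0,0,1.])),disc[:2],[.004,.004]))
```

```text
12.45 0.6474213323898684 [-0.12877039  0.6623531  -0.43610483] retreat dir [-0.20457357  0.88218996  0.42413504]
top [265.72523982 228.26669096]
0.67 [253.9, 218.0, 275.6, 238.9] 257
(array([0.61396002, 0.12326852]), np.float64(0.1824216067750057))
scene [382.20895558 250.95324653]
0.57 [372.7, 234.1, 392.9, 264.1] 458
(array([0.6149271 , 0.12488819]), np.float64(0.0613494306019351))
```

send_rows:
  motion: "-0.03 0.12 0.06 0 0 0;-0.085 0.37 0.18 0 0 0;-0.17 0.735 0.35 0 0 0;-0.17 0.735 0.65 0 0 0;-0.17 0.735 1 0 0 0;-0.17 0.735 1 0 0 0"

```text
clock: 13.4
tcp_pos: [0.5976, 0.2031, 0.151]
orientation: [1.316, 1.657, -0.832]
force: [0.1, -0.6, -0.4]
width: 0.65
grip_force: 0.0
```

```bash
cat >> h.py <<'E'
Rd=np.column_stack([[-1,0,0],[0,1,0],[0,0,-1.]])
samp=np.array([.5242,.1268,0])
E
python3 - <<'E'
from h import *
from plant import arm
s=arm.read_state();print(s['clock'],s['q'])
print(need(s,samp+[0,0,.12],Rd))
D={n:arm.snapshot(n) for n in ['top','scene']}
for g in (disc,samp):
  for n in D:
    c=g+[0,0,.027];uv=proj(D[n],c[None])[0]
    R=arm.trace('fallen_motor',n)+arm.trace('sample_motor',n)
    best=min(R,key=lambda r:np.hypot(*(np.argwhere(r['pixels']).mean(0)[::-1]-uv)));m=best['pixels'].astype(float);print(n,best['score'],best['bbox'],m.sum())
    print(fit([(D[n],m)],lambda x:(np.array([x[0],x[1],.027]),np.array([0,0,1.])),g[:2],[.004,.004]))
E
```

```text
13.4 [ 0.64295611  1.05538098  0.45227782  1.67306999 -0.97757839  2.37218835]
(array([-0.612, -0.636, -0.259]), array([0.957, 1.211, 1.512]))
top 0.85 [255.8, 217.7, 275.4, 241.1] 278.0
(array([0.61421655, 0.12382397]), np.float64(0.09609253773451827))
scene 0.82 [375.1, 233.1, 396.4, 263.5] 456.0
(array([0.61502162, 0.12419493]), np.float64(0.0640608875128999))
top 0.82 [256.6, 264.0, 276.4, 281.4] 294.0
(array([0.52375861, 0.1248447 ]), np.float64(0.055542216886754696))
scene 0.85 [347.3, 203.1, 366.0, 230.1] 421.0
(array([0.52392116, 0.12787774]), np.float64(0.08722462856876717))
```

send_rows:
  motion: "-0.05 -0.05 0.2 0.095 0.12 0.15;-0.1 -0.1 0.4 0.19 0.24 0.3;-0.2 -0.2 0.4 0.285 0.36 0.45;-0.3 -0.3 0.4 0.38 0.48 0.6;-0.3 -0.3 0.4 0.48 0.605 0.756;-0.3 -0.3 0.4 0.48 0.605 0.756"
  hand: 0.9

```text
clock: 14.65
tcp_pos: [0.561, 0.1649, 0.1979]
orientation: [0.793, 2.504, -0.503]
force: [0.0, -0.3, 0.0]
width: 0.904
grip_force: 0.0
```

send_rows:
  motion: "-0.05 -0.05 0 0.095 0.12 0.15;-0.1 -0.1 0 0.19 0.24 0.3;-0.2 -0.2 0 0.285 0.36 0.45;-0.3 -0.3 0 0.38 0.48 0.6;-0.31 -0.34 0 0.48 0.605 0.756;-0.31 -0.34 0 0.48 0.605 0.756;-0.31 -0.34 0 0.48 0.605 0.756"

```text
clock: 15.52
tcp_pos: [0.5229, 0.1256, 0.1947]
orientation: [-0.001, -3.141, 0.006]
force: [-0.6, 0.1, -0.4]
width: 0.899
grip_force: 0.0
```

Run:
```python
from h import *
from plant import arm
s=arm.read_state();print(s['clock'],s['q'])
print(need(s,samp+[0,0,.10],Rd),need(s,samp+[0,0,.016],Rd))
```

```text
15.525 [ 0.10190168  0.33892141 -0.18384523  1.04895347 -0.0035028   0.10281323]
(array([ 0.011,  0.01 , -0.789]), array([ 0.005, -0.001,  0.001])) (array([ 0.011,  0.01 , -1.489]), array([ 0.005, -0.001,  0.001]))
```

send_rows:
  motion: "0.01 0.01 -0.4 0 0 0;0.01 0.01 -0.8 0 0 0;0.01 0.01 -0.98 0 0 0;0.01 0.01 -0.98 0 0 0"

```text
clock: 16.02
tcp_pos: [0.5223, 0.1274, 0.0766]
orientation: [0.004, -3.139, 0.004]
force: [-0.2, 0.4, 0.6]
width: 0.901
grip_force: 0.0
```

send_rows:
  motion: "0 0 -0.2 0 0 0;0 0 -0.4 0 0 0;0 0 -0.51 0 0 0;0 0 -0.51 0 0 0;0 0 -0.51 0 0 0"

```text
clock: 16.65
tcp_pos: [0.5252, 0.1268, 0.018]
orientation: [-0.004, 3.139, -0.001]
force: [0.9, 0.1, 0.4]
width: 0.897
grip_force: 0.0
```

send_rows:
  motion: "0 0 0 0 0 0;0 0 0 0 0 0;0 0 0 0 0 0;0 0 0 0 0 0;0 0 0 0 0 0;0 0 0 0 0 0;0 0 0 0 0 0"
  hand: 0

```text
clock: 17.52
tcp_pos: [0.5248, 0.1265, 0.0177]
orientation: [-0.004, 3.14, -0.001]
force: [-2.1, 0.2, 7.5]
width: 0.406
grip_force: 59.2
```

send_rows:
  motion: "0 0 0.1 0 0 0;0 0 0.3 0 0 0;0 0 0.6 0 0 0;0 0 1 0 0 0;0 0 1 0 0 0"

```text
clock: 18.15
tcp_pos: [0.527, 0.1269, 0.141]
orientation: [-0.005, 3.134, -0.0]
force: [0.5, 0.1, -2.4]
width: 0.409
grip_force: 59.9
```

```bash
cat >> h.py <<'E'
le,hd=np.radians([19.4,152.4]);nl=np.array([np.sin(le)*np.cos(hd),np.sin(le)*np.sin(hd),np.cos(le)])
L=np.array([.6127,-.2137,.1132])
Rl=Ro.from_rotvec(np.cross([0,0,1.],nl)/np.sin(le)*le).as_matrix()@Rd
E
python3 - <<'E'
from h import *
from plant import arm
s=arm.read_state();print(nl)
for h in (.14,.08): print(L+(h+.0137)*nl,need(s,L+(h+.0137)*nl,Rl))
E
```

```text
[-0.29436238  0.15388894  0.94322266]
[ 0.5674565  -0.19004727  0.25817332] (array([ 0.337, -2.641,  0.976]), array([-0.199, -0.373, -0.004]))
[ 0.58511824 -0.19928061  0.20157996] (array([ 0.484, -2.718,  0.505]), array([-0.199, -0.373, -0.004]))
```

send_rows:
  motion: "0 -0.1 0.4 0 0 0;0.1 -0.3 0.8 0 0 0;0.1 -0.6 1 -0.05 -0.09 0;0.1 -0.9 1 -0.1 -0.18 0;0.1 -0.9 1 -0.1 -0.18 0"

```text
clock: 18.77
tcp_pos: [0.535, 0.0173, 0.2568]
orientation: [-0.002, 2.998, -0.121]
force: [-0.3, 1.0, -2.5]
width: 0.405
grip_force: 60.3
```

send_rows:
  motion: "0.1 -0.4 0 -0.05 -0.1 0;0.2 -0.8 0 -0.1 -0.19 0;0.24 -0.87 0 -0.1 -0.19 0;0.24 -0.87 0 -0.1 -0.19 0"

```text
clock: 19.27
tcp_pos: [0.5653, -0.0855, 0.2564]
orientation: [-0.003, 2.844, -0.225]
force: [-0.0, 0.5, -2.2]
width: 0.403
grip_force: 60.5
```

send_rows:
  motion: "0 -0.3 0 0 0 0;0 -0.6 0 0 0 0;0 -0.87 0 0 0 0;0 -0.87 0 0 0 0;0 -0.87 0 0 0 0"

```text
clock: 19.9
tcp_pos: [0.5654, -0.1888, 0.2565]
orientation: [-0.005, 2.843, -0.225]
force: [-0.1, 0.0, -1.1]
width: 0.406
grip_force: 60.8
```

Run:
```python
from h import *
from plant import arm
s=arm.read_state();print(s['clock'],s['q'])
for h in (.14,.08): print(need(s,L+(h+.0137)*nl,Rl))
w=arm.snapshot('wrist');sc=arm.snapshot('scene')
cv2.imwrite('pics/f1.png',np.hstack([cv2.resize(w['color'],(400,300)),cv2.resize(sc['color'][220:400,140:380],(400,300),interpolation=2)])[:,:,::-1])
```

```text
19.9 [-0.43440346  0.15670901 -0.3245125   0.76043772 -0.01933506 -0.44094064]
(array([ 0.017, -0.01 ,  0.014]), array([ 0.   , -0.013, -0.003]))
(array([ 0.165, -0.087, -0.458]), array([ 0.   , -0.013, -0.003]))
```

View pics/f1.png

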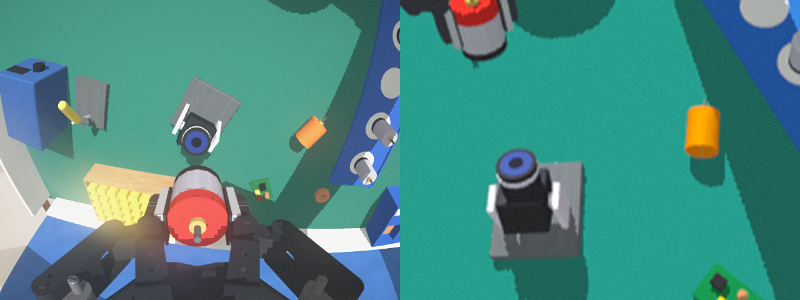

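Run:
```python
src=open('lens.py').read().replace("for n,b in (('top'","s=arm.read_state();f=dict(p=s['tcp_pos'],o=s['orientation']);V.append(wrays(f,blob(w['color'],(280,195,350,262))))\nfor n,b in (('top'").replace("if n=='top' : continue","continue").replace("V[:2],V[1:]","V[:2],V[1:],V[::2]")
exec(src)
cv2.imwrite('pics/lz.png',cv2.resize(w['color'][180:270,270:390,::-1],None,fx=4,fy=4,interpolation=2))
```

```text
(285, 0, 380, 100) ((318.9985046386719, 52.4301643371582), (38.61690902709961, 39.33561706542969), 107.105712890625)
(330, 120, 420, 220) ((370.68731689453125, 186.93817138671875), (34.90906524658203, 38.35751724243164), 108.79944610595703)
(280, 195, 350, 262) ((313.8544616699219, 226.77117919921875), (35.410545349121094, 36.65232467651367), 89.90287780761719)
[ 0.613  -0.2135  0.1135] lean 21.0 head 153.3 r 0.0155 rms 0.00026573182719458817
[ 0.6131 -0.2132  0.114 ] lean 19.4 head 152.3 r 0.0154 rms 4.901727216906665e-05
[ 0.613  -0.2138  0.1132] lean 21.0 head 154.3 r 0.0156 rms 0.00021194537132308
[ 0.6129 -0.2136  0.1137] lean 21.6 head 153.0 r 0.0155 rms 0.0003064351064127548
```

View pics/lz.png

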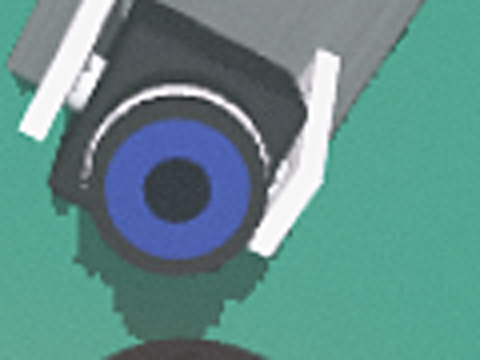

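send_rows:
  motion: "0.05 -0.03 -0.15 0 -0.01 0;0.1 -0.06 -0.3 0 -0.02 0;0.15 -0.08 -0.42 0 -0.03 0;0.165 -0.087 -0.455 0 -0.03 0;0.165 -0.087 -0.455 0 -0.03 0;0.165 -0.087 -0.455 0 -0.03 0;0.165 -0.087 -0.455 0 -0.03 0;0.165 -0.087 -0.455 0 -0.03 0"

```text
clock: 21.15
tcp_pos: [0.5852, -0.2007, 0.2028]
orientation: [-0.001, 2.818, -0.226]
force: [-0.0, 0.9, -2.9]
width: 0.399
grip_force: 60.7
```

Run:
```python
from h import *
from plant import arm
s=arm.read_state();R=Ro.from_rotvec(s['orientation']).as_matrix()
n=np.array([np.sin(.36)*np.cos(2.67),np.sin(.36)*np.sin(2.67),np.cos(.36)])
b=s['tcp_pos']+.0137*R[:,2]-np.array([.613,-.2136,.1135]);print('dist',b@n,'lateral',np.linalg.norm(b-(b@n)*n),'ang',np.degrees(np.arccos(-R[:,2]@n)),s['qd'],s['grip_force'],b+[.613,-.2136,.1135])
D={k:arm.snapshot(k) for k in ['top','scene']}
B=b+[.613,-.2136,.1135];ax=-R[:,2];c=B+.023*ax
ims=[]
for k in D:
    im=D[k]['color'][:,:,::-1].copy();x,y=proj(D[k],L[None])[0].astype(int)
    print(k,proj(D[k],c[None])[0],[(round(r['score'],2),r['bbox']) for r in arm.trace('sample_motor',k)])
    print('fallen',proj(D[k],(disc+[0,0,.027])[None])[0],[(round(r['score'],2),np.round(r['bbox'])) for r in arm.trace('motor_a',k)])
    ims.append(cv2.resize(im[y-90:y+90,x-90:x+90],(300,300),interpolation=2))
x,y=380,250;ims[0]=np.hstack([ims[0],cv2.resize(D['scene']['color'][160:340,300:460,::-1],(200,300),interpolation=2)])
cv2.imwrite('pics/f2.png',np.hstack(ims))
```

```text
dist 0.08062921848586922 lateral 0.0028833908534035835 ang 0.4323571628949496 [-1.31079573e-03 -1.63119907e-04 -3.74841649e-03 -1.64539389e-03
 -1.20378898e-03  2.66220139e-05] 60.68943500518799 [ 0.58941094 -0.20281666  0.18989804]
top [440.14501494 234.18046079] [(0.39, [432.2, 224.6, 450.9, 228.2])]
fallen [265.72523982 228.26669096] [(0.8, array([252., 308., 273., 324.])), (0.63, array([258., 172., 279., 194.]))]
scene [193.47736383 268.7501914 ] [(0.59, [178.8, 246.0, 209.6, 289.4])]
fallen [382.20895558 250.95324653] [(0.87, array([402., 273., 424., 306.])), (0.82, array([330., 174., 348., 200.]))]
```

View pics/f2.png

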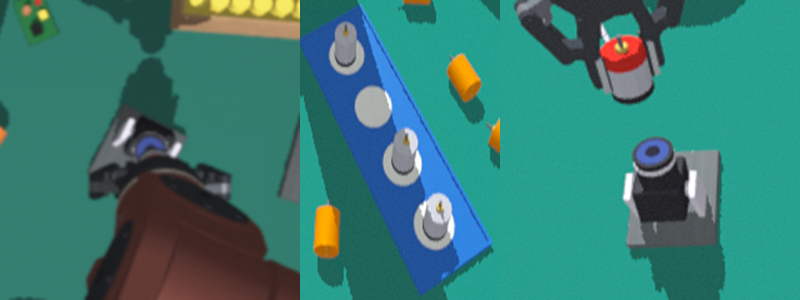

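The picture shows all three motors standing on their discs, and the sample held in line with the lens. By measurement it is 80.6 mm away, under 3 mm off to the side and 0.4° off axis. I'm handing in.

```bash
python3 -c "
from plant import arm
print(arm.hand_in())"
```

```text
the job is handed in; nothing more can be done
None
```

I stood the fallen motor upright on its disc and let go of it, then handed in still holding the red-banded sample about 80 mm in front of the lens and in line with it; the hand-in gave no verdict.

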